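# Make up a parcel of button tins on the sprung counter scale

## Task

The carton is already on the pan of the counter scale. Set button tins on the pan beside it until the pan's pointer comes to rest between the two prongs of the brass index fork, using whichever of the three look-alike tins bring it there. Set them down gently and upright, leave the carton on the pan and the fork where it is, stand any tin you do not use upright on the counter, never push the pan to its bottom stop, and do not knock over or shove the other things.

Things in the scene. Friction and masses are not known exactly. Their poses are not given: they have to be found in the camera images.
- tin_a_mid (a point): a plain steel button tin, closed upright cylinder 58 mm across and 75 mm tall, standing on the counter; this point is its centre, 37.5 mm above its foot. z is up along its axis. The three tins (tin_a, tin_b, tin_c) look exactly alike but are differently filled: one weighs about 100 g, one about 200 g and one about 300 g (each within 4 %); which is which is not known, only felt by lifting it or seen by how far it sinks the pan
- tin_b_mid (a point): as tin_a: the same look and size, another fill. Its centre, 37.5 mm above its foot.
- tin_c_mid (a point): as tin_a: the same look and size, another fill. Its centre, 37.5 mm above its foot.
- carton_mid (a point): cardboard carton 90 x 70 x 50 mm (pan x, y, z), about 120 to 180 g, standing on the pan at its +y end, its middle about 95 mm from the pan's centre; this point is its centre, 25 mm above its foot. It stays on the pan.
- pan_centre (a point): centre of the flat top face of the aluminium scale pan, which the pan carries down with it; the pan is 150 mm (x) by 290 mm (y) and 6 mm thick, x and y along its sides, z up, no rim. The carton covers y from 60 to 130 mm; y from -145 to about 40 mm is free for tins. A post 44 x 30 mm, to 248 mm above the counter, stands beyond the +y end, centred 190 mm from the pan's centre.
- pan_part (a joint): how far the sprung pan has sunk, m: 0 unloaded (top face 200 mm above the counter), 0.1 at the bottom stop. Linear spring of 90 N/m (10.9 mm for each 100 g of load), well damped: settles within about 1 s.
- pointer (a point): tip of the pan's dark steel pointer, a level bar 3 mm thick at the pan's +y end in front of (+x of) the white post; rides with the pan; the tip lies 196 mm in +y and 26 mm in +x from the pan's centre, 3 mm under its top face
- index_part (a joint): depth at which the brass index fork is set on the post, m, on the same measure as the pan: the pointer is centred between the prongs when joint pan_part equals this value, and between them (clear of both) while the two differ by less than 8 mm. Stays where it is.
- index (a point): middle of the gap of the brass index fork, between its two level prongs (gap 19 mm high), at the post
- scale: the whole fixed counter scale: grey base 180 mm (x) by 370 mm (y), 49 mm high; origin on the counter under the pan's centre, x and y as the pan's. A tin pressed or dropped on it with more than 15 N counts as rough.
- spool_1: Thread spool 36 mm across, 60 mm tall, standing among the tins. Bystander: leave it in place. Origin at its underside centre.
- spool_2: Thread spool 36 mm across, 60 mm tall, standing on the robot's side of the scale. Bystander: leave it in place. Origin at its underside centre.
- tape_measure: Tape measure case 62 x 58 x 34 mm. Bystander: leave it in place. Origin at its underside centre.
- calculator: Calculator 140 x 80 x 20 mm. Bystander: leave it in place. Origin at its underside centre.
- pen_cup: Ceramic cup 72 mm across, 95 mm tall. Bystander: leave it in place. Origin at its underside centre.
- rotary_cutter: Yellow-handled rotary cutter 175 mm long, 16 mm high, lying down. Bystander: leave it in place. Origin at its underside centre.
- stapler: Stapler 150 x 36 x 42 mm. Bystander: leave it in place. Origin at its underside centre.
Things that resemble listed ones, but are neither listed nor needed, are in the scene too. Leave any green look-alike of the part that bears tin_b_mid alone. Leave any green look-alike of the part that bears tin_a_mid alone.

How it is judged:
By the outcome, as a careful person would: the job done as asked, in the order asked, and still so for the second after the job is handed in, with the robot touching nothing.
It also fails if it takes over 72 s, if anything falls off the work surface, if the arm or the gripper's body presses on something with over 40 N, if the wrist force passes 120 N, or if a joint passes its speed limit or range.

## Robot

A 6-joint arm with a two-finger parallel gripper is mounted at the origin on the work surface. World frame = base frame: x ahead of the robot, y to its left, z up, the work surface at z = 0. Lengths are in m, angles in rad, forces in N, time in s.
With the tool pointing down it reaches from about 0.3 to 0.85 m from the base axis. Payload 5.4 kg.
Tool frame: the origin (TCP) lies midway between the tips of the shut fingers; the grasp point (between the pads) lies 19 mm behind it; z points along the fingers, y is the direction in which the jaws open and shut (so a half turn about z gives the same grasp; the last joint's range is limited). The gripper opens to 85 mm and grips with 20 to 120 N. Pads are 22 mm wide; open, the fingers measure 114 mm over their backs; the gripper's body (76 mm by 85 mm) begins 54 mm behind the grasp point. The pads swing forward as they close: fully open they stand 13 mm farther back than shut.
Start: joints at [-1.484, 0.158, 1.597, -0, 1.386, -0.21], TCP at [0.168, -0.55, 0.231] pointing down, gripper open.
Joint ranges: [-2.91, 2.91], [-0.94, 2.29], [0.18, 2.7], [-1.29, 4.43], [0.17, 2.64], [-3, 3]. Speed limits (rad/s): [2.57, 2.57, 3.14, 3.14, 3.14, 3.14].

## Interface

Orientations are given as a unit quaternion [w, x, y, z].
In Python, from workcell import telemetry, imaging, job gives the robot as it stands.
- The arm moves only by the tool servo_tool, never from a script. Its argument "moves" is a list of rows, each a list of 6 numbers: the shift along the tool's x, y, z in m, then the turn, a rotation vector about the tool's x, y, z in rad. In form: [[dx, dy, dz, wx, wy, wz], ...]. A call has 1 to 20 rows; each row shifts and turns the commanded pose from where the row before left it, along the tool's axes as they then stand; what a row does not reach is not made up. A row lasts 1/8 s, in which the tool goes at most 62.5 mm and 10.7 degrees, less where a joint would pass 70% of its speed; a pose out of reach is approached as far as the arm can. A call with a gripper value outside its range is refused whole. "grip" is the finger opening in m, from 0 to 0.0854, set as the call begins (left out, the last holds). The fingers move at their own pace and stop on an object; the grip force is fixed at half the most. Time passes only in rows, so rows that do not move let the fingers close. It gives the time, the measured TCP pose, the force and the opening at its end, in the units of the state.
- telemetry.get_obs(): the state, without advancing time (a new reading comes with each control period).
- imaging.read_camera(name): name is "scene" or "top" or "wrist"; returns a dict with "color" (400x640x3 uint8, red, green, blue), "fov_y" (degrees; the focal length in pixels is half the picture's height over the tangent of half this angle, whatever the lens; pixels are square), "cx", "cy" (the principal point, pixels), "dist" ([k1, k2, p1, p2, k3] as OpenCV has them; the pictures are not rectified), "rvec" (rotation vector, rad) and "tvec" (3), from world to camera coordinates, as OpenCV has them; the wrist camera has in their place "tool_from_camera" (4x4, takes a point from camera to tool coordinates, whose origin is the TCP and whose axes are the flange's). Camera axes: x right, y down, z forward; pixel columns grow to the right and rows downward; lengths in m; the calibration is good to about 2 mm. A picture is of the moment at which its call begins: read the wrist's pose just before it. There is no depth.
- job.finish_job(): hands the job in, once; it reports no verdict.
The state is a dict: "t": time; "joint_positions": joint angles; "joint_vel": joint speeds; "effort": joint torques, N m; "position": TCP position; "tool_rot": TCP orientation; "wrist_force": force on the tool from outside, world axes, zero at the start; "ft_torque": the same for the moment, N m; "finger_gap": finger opening in m.
Only numpy, scipy, OpenCV 4.12 (cv2) and the standard library are available. Lean on these libraries where they do the work, as an engineer would, in place of code of your own. Each camera call takes 0.05 s, during which the arm holds its last target. There are 200 camera calls.

## Working session

There is one attempt and no reset: what is moved stays moved. The work goes in short steps, Python scripts to look and compute and a tool call to move; the robot and the scene stay as the last step left them, time stands still between calls to the robot, and variables do not carry over. Pictures are saved under pics/ and viewed, about 8 in all and at most 12, crops included, and the job is handed in when it is done.

Besides the shell and the picture viewer there is one more tool, called as a command line: name --pt "numbers of a row" for each row, then --argument value for the rest. servo_tool: Moves the arm, as the interface text tells. Its arguments: {"type":"object","properties":{"moves":{"type":"array"},"grip":{"type":"number"}},"required":["moves"]}

```bash
mkdir -p pics
cat > h.py <<'E'
import numpy as np, cv2
from workcell import telemetry, imaging, job
def cam(n):
    c=imaging.read_camera(n); im=c["color"]; f=im.shape[0]/2/np.tan(np.radians(c["fov_y"])/2)
    c["K"]=np.array([[f,0,c["cx"]],[0,f,c["cy"]],[0,0,1]]); c["d"]=np.array(c["dist"],float); return c
def ray(c,px):
    p=cv2.undistortPoints(np.array(px,float).reshape(-1,1,2),c["K"],c["d"]).reshape(-1,2)
    R=cv2.Rodrigues(np.array(c["rvec"],float))[0]; t=np.array(c["tvec"],float).ravel()
    return -R.T@t, np.c_[p,np.ones(len(p))]@R
def onz(c,px,z):
    o,d=ray(c,px); return o+d*((z-o[2])/d[:,2])[:,None]
def proj(c,P): return cv2.projectPoints(np.array(P,float).reshape(-1,3),np.array(c["rvec"],float),np.array(c["tvec"],float),c["K"],c["d"])[0].reshape(-1,2)
def save(n,im,s=1.25): cv2.imwrite(f"pics/{n}.png",cv2.resize(im[:,:,::-1],None,fx=s,fy=s,interpolation=cv2.INTER_CUBIC))
E
python3 - <<'E'
from h import *
o=telemetry.get_obs(); print(o)
for n in("scene","top"):
    c=cam(n); save(n,c["color"]); print(n,c["fov_y"],ray(c,[[320,200]]))
E
```

```text
{'t': 0.0, 'joint_positions': array([-1.48409216e+00,  1.59030871e-01,  1.59827535e+00, -4.15870120e-06,
        1.38621092e+00, -2.10128104e-01]), 'joint_vel': array([ 0.00153883, -0.00253901,  0.00043028,  0.00125678,  0.00053202,
        0.00011742]), 'effort': array([-1.01109534e-03, -3.95999122e+01, -3.31429052e+01, -4.95320328e-04,
        8.33018421e-03, -1.11783385e-05]), 'position': array([ 0.16809135, -0.54923332,  0.23030553]), 'tool_rot': array([-9.60538958e-04,  9.89006013e-01,  1.47872177e-01,  5.73045577e-05]), 'wrist_force': array([-0.02037071, -0.00326852, -0.51517103]), 'ft_torque': array([0.00670472, 0.02639849, 0.047927  ]), 'finger_gap': 0.08562637960083921}
scene 42.690917999648356 (array([1.58215517, 1.01525784, 1.19163359]), array([[-0.55601471, -0.57986289, -0.59551154]]))
top 49.23564907345962 (array([ 0.49306797, -0.02834053,  1.34524996]), array([[ 0.06782542, -0.00626301, -0.99771457]]))
```

View pics/scene.png

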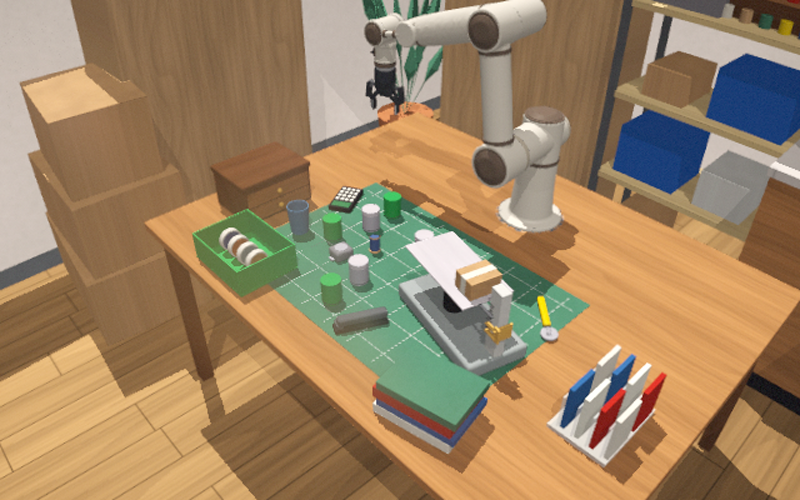

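View pics/top.png

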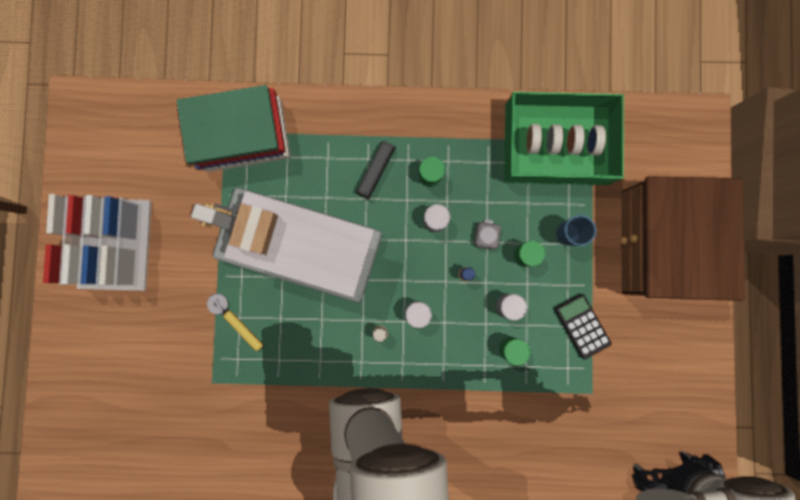

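The scene picture shows the fork at about (497,328). In the top picture the plain tins are at (437,217), (418,315) and (513,307), the spools at (379,335) and (467,273), and the pan spans roughly (235,190)–(380,300). Next I measure these.

Run:
```python
from h import *
c=cam("top"); im=c["color"]; hsv=cv2.cvtColor(im,cv2.COLOR_RGB2HSV)
m=((hsv[...,1]<45)&(hsv[...,2]>135)).astype(np.uint8)
m=cv2.morphologyEx(m,cv2.MORPH_OPEN,np.ones((4,4)))
n,l,st,ce=cv2.connectedComponentsWithStats(m)
for i in range(1,n):
    x,y,w,h,a=st[i]
    if a>60 and 165<x<460 and 130<y<290:
        cn=max(cv2.findContours((l==i).astype(np.uint8),0,2)[0],key=cv2.contourArea)
        if a<1200:
            (u,v),r=cv2.minEnclosingCircle(cn)
            P=onz(c,[[u,v],ce[i],[u+r,v]],.075); print("blob",a,ce[i].round(1),P[0].round(4),P[1].round(4),"r",np.linalg.norm(P[2]-P[0]).round(4))
        else:
            b=cv2.boxPoints(cv2.minAreaRect(cn)); print("pan?",a,b.round(1).tolist()); P=onz(c,b,.185); print(P.round(4), [np.linalg.norm(P[k]-P[k-1]).round(4) for k in range(4)])
for n_,p in {"spool2":(379,335),"spool1":(467,273)}.items(): print(n_,onz(c,[np.array(p)/1.25],.06).round(3))
for n_,p in {"greenA":(517,352),"greenB":(532,254),"greenC":(431,169)}.items(): print(n_,onz(c,[np.array(p)/1.25],.075).round(3))
print("cup",onz(c,[[578/1.25,231/1.25]],.095).round(3), "tape",onz(c,[[488/1.25,235/1.25]],.034).round(3))
s=cam("scene")["color"]; a=cv2.resize(s[215:300,330:430],None,fx=6,fy=6,interpolation=cv2.INTER_CUBIC)
save("fork",a,1)
save("pan",cv2.resize(im[140:250,145:315],None,fx=4.5,fy=4.5,interpolation=cv2.INTER_CUBIC),1)
```

```text
pan? 5501 [[171.89999389648438, 205.39999389648438], [189.6999969482422, 149.3000030517578], [304.8999938964844, 185.89999389648438], [287.1000061035156, 242.0]]
[[0.5472 0.3568 0.185 ]
 [0.6988 0.3168 0.185 ]
 [0.6087 0.0057 0.185 ]
 [0.4585 0.0485 0.185 ]] [np.float64(0.3208), np.float64(0.1567), np.float64(0.3239), np.float64(0.1562)]
blob 324 [350.6 173.8] [ 0.6593 -0.1246  0.075 ] [ 0.6587 -0.1239  0.075 ] r 0.0305
blob 166 [391.4 188.7] [ 0.6171 -0.2442  0.075 ] [ 0.6179 -0.244   0.075 ] r 0.0219
blob 172 [173.9 243.5] [0.4422 0.381  0.075 ] [0.4426 0.382  0.075 ] r 0.0221
blob 350 [412.4 246.3] [ 0.4538 -0.3079  0.075 ] [ 0.4523 -0.3067  0.075 ] r 0.0325
blob 335 [335.5 252.6] [ 0.4275 -0.085   0.075 ] [ 0.4283 -0.0849  0.075 ] r 0.0303
blob 85 [304.4 268.5] [0.3804 0.0033 0.075 ] [0.3805 0.0036 0.075 ] r 0.0148
spool2 [[0.38  0.007 0.06 ]]
spool1 [[ 0.53  -0.195  0.06 ]]
greenA [[ 0.352 -0.311  0.075]]
greenB [[ 0.578 -0.344  0.075]]
greenC [[ 0.773 -0.104  0.075]]
cup [[ 0.632 -0.443  0.095]] tape [[ 0.624 -0.248  0.034]]
```

View pics/fork.png

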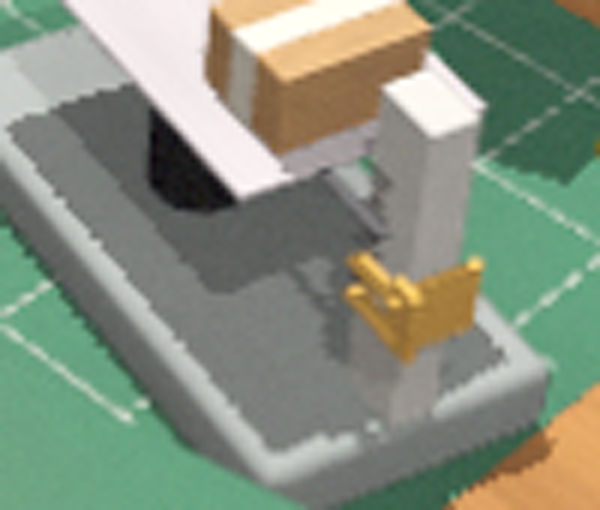

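View pics/pan.png

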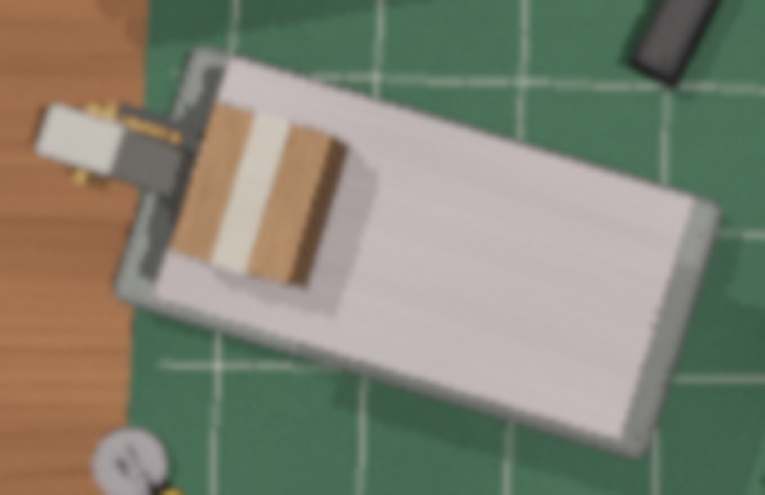

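Fork crop: the brass prongs span about rows 260–350 at columns 350–405 (crop pixels), so the fork sits well below the pan. Pan crop: corners at about (232,55), (695,198), (622,440), (155,295). Next I fit the pan pose and the index depth.

Run:
```python
from h import *
c=cam("top"); q=np.array([[232,55],[695,198],[622,440],[155,295]])/4.5+[145,140]
for z in(.18,.187):
    P=onz(c,q,z); print(z,P.round(4).tolist(),[np.linalg.norm(P[k]-P[k-1]).round(4) for k in range(4)],P.mean(0).round(4))
yv=(P[0]-P[1]+P[3]-P[2]); yaw=np.arctan2(-yv[0],yv[1]); yaw2=yaw
print("yaw",yaw, "post top",onz(c,[np.array([80,143])/4.5+[145,140]],.248).round(4))
C=P.mean(0); R=np.array([[np.cos(yaw),-np.sin(yaw)],[np.sin(yaw),np.cos(yaw)]])
W=lambda x,y,z:[*(C[:2]+R@[x,y]),z]
print("post exp",W(0,190,0)if 0 else W(0,.19,0),"carton",W(0,.095,0))
s=cam("scene"); im=s["color"].copy()
f=lambda p:((proj(s,[p])[0]-[330,215]+.5)*6).round(0)
print("posttop corners",[f(W(a,b,.248)).tolist() for a,b in((-.022,.175),(.022,.175),(.022,.205),(-.022,.205))])
print("pan corner",f(W(.075,.145,.184)),"pointer tip unl z .181",f(W(.026,.196,.181)))
for z in np.arange(.11,.18,.01): print(round(z,3),f(W(.026,.16,z)),f(W(.026,.196,z)),f(W(.022,.205,z)),f(W(-.022,.205,z)))
a=cv2.resize(im[240:285,375:420],None,fx=12,fy=12,interpolation=cv2.INTER_CUBIC); save("fork2",a,1)
```

```text
0.18 [[0.6923, 0.2996, 0.18], [0.6138, 0.0206, 0.18], [0.4691, 0.0595, 0.18], [0.5476, 0.3385, 0.18]] [np.float64(0.1499), np.float64(0.2899), np.float64(0.1499), np.float64(0.2898)] [0.5807 0.1795 0.18  ]
0.187 [[0.6912, 0.2976, 0.187], [0.6131, 0.0203, 0.187], [0.4693, 0.059, 0.187], [0.5473, 0.3363, 0.187]] [np.float64(0.149), np.float64(0.2881), np.float64(0.149), np.float64(0.2881)] [0.5802 0.1783 0.187 ]
yaw -0.2743027625361166 post top [[0.6286 0.363  0.248 ]]
post exp [np.float64(0.631671560812252), np.float64(0.3611869601892968), 0] carton [np.float64(0.6059383567626011), np.float64(0.2697386020337835), 0]
posttop corners [[446.0, 67.0], [371.0, 93.0], [406.0, 130.0], [481.0, 103.0]]
pan corner [235. 189.] pointer tip unl z .181 [374. 225.]
0.11 [321. 286.] [360. 330.] [377. 339.] [449. 311.]
0.12 [323. 272.] [362. 316.] [379. 324.] [451. 296.]
0.13 [325. 257.] [364. 301.] [381. 310.] [453. 282.]
0.14 [326. 243.] [366. 287.] [383. 295.] [456. 267.]
0.15 [328. 228.] [368. 272.] [385. 280.] [458. 253.]
0.16 [330. 213.] [370. 257.] [387. 266.] [460. 238.]
0.17 [332. 198.] [372. 242.] [389. 251.] [463. 223.]
```

View pics/fork2.png

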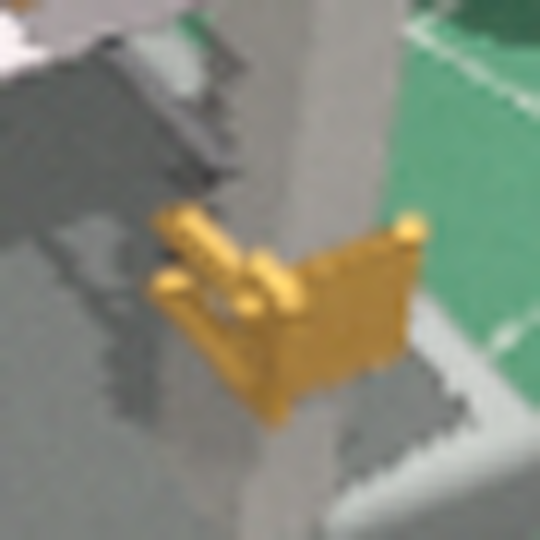

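Prongs in the fork crop run from the tips at (160,215)/(160,285) back to the plate, and the pointer ends near (225,180). That puts the fork about 44–53 mm below the pointer now, so the load needed is about 400 or 500 g. Either way the 300 g tin goes on, so I'll weigh each tin as I lift it. First tin: (0.428,-0.085), with the jaw along pan x.

servo_tool --pt "0 0 0 0 0 -0.1667" --pt "0 0 0 0 0 -0.1667" --pt "0 0 0 0 0 -0.1667" --pt "0 0 0 0 0 -0.1667" --pt "0 0 0 0 0 -0.1667" --pt "0 0 0 0 0 -0.1665" --pt "0.0517 0.0125 0 0 0 0" --pt "0.0517 0.0125 0 0 0 0" --pt "0.0517 0.0125 0 0 0 0" --pt "0.0517 0.0125 0 0 0 0" --pt "0.0517 0.0125 0 0 0 0" --pt "0.0517 0.0125 0 0 0 0" --pt "0.0517 0.0125 0 0 0 0" --pt "0.0517 0.0125 0 0 0 0" --pt "0.0517 0.0125 0 0 0 0" --pt "0.0517 0.0125 0 0 0 0" --pt "0 0 0 0 0 0" --pt "0 0 0 0 0 0" --grip 0.085

```text
t: 2.55
position: [0.4282, -0.0862, 0.2312]
tool_rot: [0.0, 0.797, 0.604, -0.0]
wrist_force: [0.0, 0.1, -0.0]
finger_gap: 0.0849
```

```bash
cat >> h.py <<'E'
def st(tx=None):
    o=telemetry.get_obs(); w,x,y,z=o["tool_rot"]; from scipy.spatial.transform import Rotation as Ro
    R=Ro.from_quat([x,y,z,w]).as_matrix(); print("t",round(o["t"],2),"pos",o["position"].round(4),"jawang",np.degrees(np.arctan2(R[1,1],R[0,1])).round(1),"tilt",R[:,2].round(4),"F",o["wrist_force"].round(2),"gap",round(o["finger_gap"],4),"q",o["joint_positions"].round(2))
    if tx is not None: print("tool shift",(R.T@(np.array(tx)-o["position"])).round(4))
    return o,R
E
python3 -c "
from h import *
st([.428,-.085,.035])
c=cam('wrist'); save('w1',c['color'])"
```

```text
t 2.55 pos [ 0.4282 -0.0862  0.2312] jawang -15.7 tilt [-4.e-04 -4.e-04 -1.e+00] F [ 0.04  0.12 -0.04] gap 0.0849 q [-0.48 -0.22  1.96 -0.    1.39 -0.2 ]
tool shift [ 0.0012 -0.0004  0.1962]
```

View pics/w1.png

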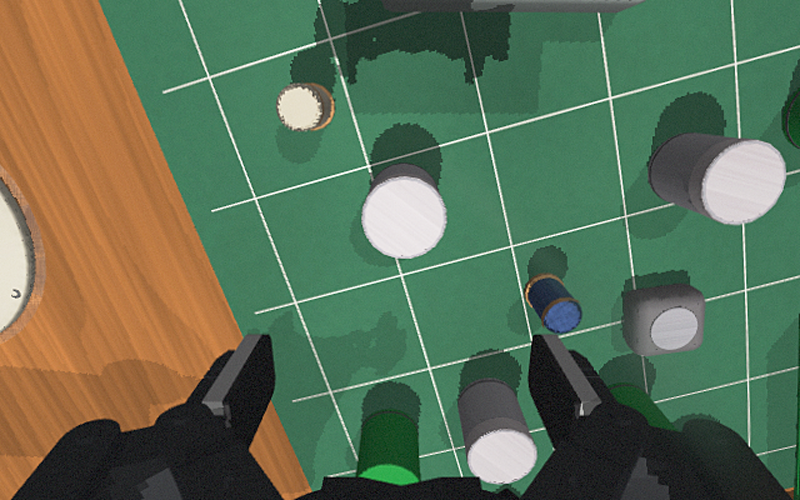

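The wrist picture shows the tin lid at (403,217), centred between the fingers (265 and 538), with nothing in the way. I go down, grip, lift and weigh.

servo_tool --pt "0.0012 0 0.05 0 0 0" --pt "0 0 0.05 0 0 0" --pt "0 0 0.05 0 0 0" --pt "0 0 0.03 0 0 0" --pt "0 0 0.016 0 0 0" --pt "0 0 0 0 0 0" --pt "0 0 0 0 0 0"

```text
t: 3.48
position: [0.4292, -0.0859, 0.0362]
tool_rot: [0.001, 0.798, 0.603, 0.0]
wrist_force: [0.3, -0.0, 0.2]
finger_gap: 0.0849
```

servo_tool --pt "0 0 0 0 0 0" --pt "0 0 0 0 0 0" --pt "0 0 0 0 0 0" --pt "0 0 0 0 0 0" --pt "0 0 0 0 0 0" --pt "0 0 -0.01 0 0 0" --pt "0 0 -0.03 0 0 0" --pt "0 0 -0.05 0 0 0" --pt "0 0 -0.06 0 0 0" --pt "0 0 -0.06 0 0 0" --pt "0 0 -0.045 0 0 0" --pt "0 0 0 0 0 0" --pt "0 0 0 0 0 0" --pt "0 0 0 0 0 0" --pt "0 0 0 0 0 0" --grip 0.045

```text
t: 5.35
position: [0.4281, -0.0845, 0.2889]
tool_rot: [-0.001, 0.797, 0.604, -0.001]
wrist_force: [-0.3, -0.3, -1.3]
finger_gap: 0.0566
```

```bash
python3 -c "
from h import *
fs=[]
for i in range(5):
    cam('top'); fs.append(telemetry.get_obs()['wrist_force'])
print(np.array(fs).round(2))
s=cam('scene');im=s['color']
save('fork3',cv2.resize(im[215:290,345:430],None,fx=9,fy=8,interpolation=cv2.INTER_CUBIC),1)
C=np.array([.5805,.179]);ya=-.2743
R2=np.array([[np.cos(ya),-np.sin(ya)],[np.sin(ya),np.cos(ya)]])
for y in(-.02,-.095): print(y,C+R2@[0,y])
st([*(C+R2@[0,-.02]),.28])"
```

```text
[[-0.4   0.75 -1.59]
 [ 0.49 -0.32 -1.64]
 [ 0.54 -0.08 -1.24]
 [ 0.44  0.03 -0.31]
 [-0.06  0.02 -1.3 ]]
-0.02 [0.57508254 0.1597477 ]
-0.095 [0.55476705 0.08755157]
t 5.65 pos [ 0.4287 -0.0848  0.2902] jawang -15.7 tilt [-2.e-04  1.e-04 -1.e+00] F [ 0.25 -0.03 -0.8 ] gap 0.0568 q [-0.47 -0.25  1.88  0.    1.52 -0.2 ]
tool shift [0.275  0.0748 0.0102]
```

View pics/fork3.png

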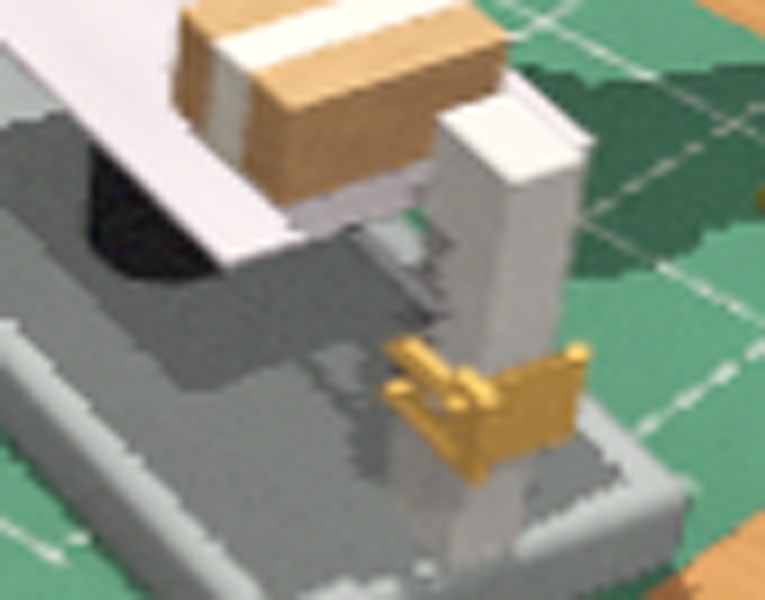

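The pointer tip is at about (437,316) and the gap's middle on that line is at (437,410), so about 47 mm of sink is still needed, most likely 400 g = 100 + 300 g. The lifted tin weighs about 1.1 N, so it is the 100 g one. I set it on the pan at y = -20 mm.

servo_tool --pt "0.045 0.0125 0 0 0 0" --pt "0.046 0.0125 0 0 0 0" --pt "0.046 0.0125 0 0 0 0" --pt "0.046 0.0125 0 0 0 0" --pt "0.046 0.0125 0 0 0 0" --pt "0.046 0.0123 0 0 0 0" --pt "0 0 0.03 0 0 0" --pt "0 0 0.025 0 0 0" --pt "0 0 0.01 0 0 0" --pt "0 0 0.004 0 0 0" --pt "0 0 0.004 0 0 0" --pt "0 0 0.004 0 0 0" --pt "0 0 0.004 0 0 0" --pt "0 0 0.002 0 0 0" --pt "0 0 0 0 0 0" --pt "0 0 0 0 0 0" --pt "0 0 0 0 0 0" --pt "0 0 0 0 0 0"

```text
t: 7.9
position: [0.5751, 0.1597, 0.2074]
tool_rot: [0.0, 0.797, 0.604, 0.0]
wrist_force: [-0.5, -0.2, -0.7]
finger_gap: 0.0567
```

```bash
python3 -c "
from h import *
fs=[]
for i in range(3):
    cam('top'); fs.append(telemetry.get_obs()['wrist_force'])
print(np.array(fs).round(2)); st()"
```

```text
[[-0.24 -0.52  0.37]
 [-0.14 -0.31 -0.3 ]
 [ 0.82 -0.8   0.64]]
t 8.05 pos [0.5751 0.1597 0.2073] jawang -15.7 tilt [ 0. -0. -1.] F [ 0.82 -0.8   0.64] gap 0.0568 q [ 0.07  0.23  1.56 -0.    1.35  0.34]
```

The wrist force is near zero, so the pan now carries the tin. I release and rise.

servo_tool --pt "0 0 0 0 0 0" --pt "0 0 0 0 0 0" --pt "0 0 0 0 0 0" --pt "0 0 0 0 0 0" --pt "0 0 -0.01 0 0 0" --pt "0 0 -0.03 0 0 0" --pt "0 0 -0.05 0 0 0" --pt "-0.06 0 0 0 0 0" --pt "-0.06 0 0 0 0 0" --pt "-0.06 0 0 0 0 0" --pt "0 0 0 0 0 0" --pt "0 0 0 0 0 0" --grip 0.085

```text
t: 9.55
position: [0.5267, -0.0134, 0.298]
tool_rot: [0.0, 0.797, 0.604, 0.001]
wrist_force: [-0.4, 1.0, 0.3]
finger_gap: 0.0849
```

```bash
python3 -c "
from h import *
s=cam('scene');im=s['color']
save('fork4',cv2.resize(im[200:290,330:430],None,fx=8,fy=6.6,interpolation=cv2.INTER_CUBIC),1)
st([.6600,-.124,.27])"
```

```text
t 9.6 pos [ 0.5267 -0.0128  0.2978] jawang -15.7 tilt [ 8.e-04  3.e-04 -1.e+00] F [-0.21  0.23  0.28] gap 0.0849 q [-0.25 -0.01  1.64  0.    1.51  0.02]
tool shift [-0.0711  0.1583  0.0279]
```

View pics/fork4.png

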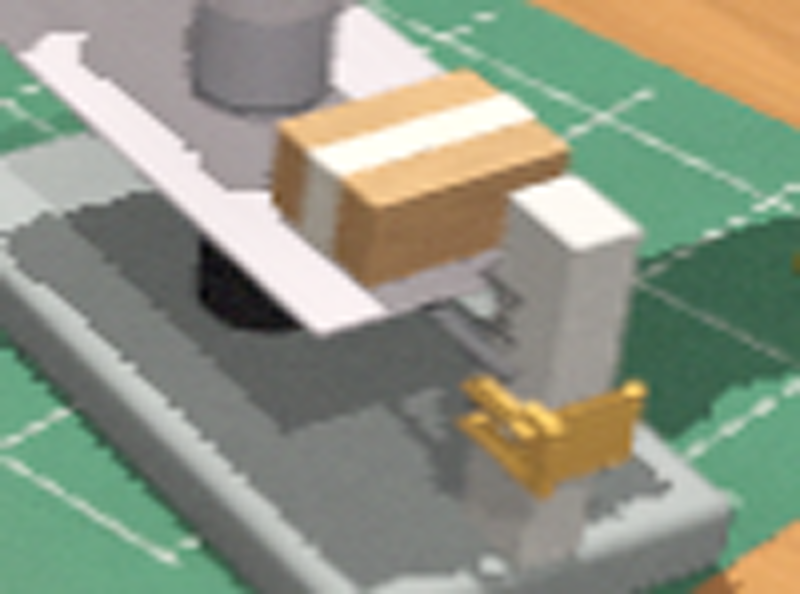

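The pointer tip is now at about (512,375) and the fork sits lower, at rows 385–490. I go on to the tin at (0.659,-0.124).

servo_tool --pt "-0.0237 0.0528 0 0 0 0" --pt "-0.0237 0.0528 0 0 0 0" --pt "-0.0237 0.0528 0 0 0 0" --pt "0 0 0 0 0 0" --pt "0 0 0.06 0 0 0" --pt "0 0 0.06 0 0 0" --pt "0 0 0.06 0 0 0" --pt "0 0 0.05 0 0 0" --pt "0 0 0.022 0 0 0" --pt "0 0 0.01 0 0 0" --pt "0 0 0 0 0 0" --pt "0 0 0 0 0 0"

```text
t: 11.1
position: [0.6614, -0.1254, 0.0379]
tool_rot: [0.002, 0.797, 0.604, 0.001]
wrist_force: [0.2, 0.2, -0.2]
finger_gap: 0.0849
```

servo_tool --pt "0 0 0 0 0 0" --pt "0 0 0 0 0 0" --pt "0 0 0 0 0 0" --pt "0 0 0 0 0 0" --pt "0 0 0 0 0 0" --pt "0 0 -0.01 0 0 0" --pt "0 0 -0.03 0 0 0" --pt "0 0 -0.05 0 0 0" --pt "0 0 -0.06 0 0 0" --pt "0 0 -0.06 0 0 0" --pt "0 0 -0.045 0 0 0" --pt "0 0 0 0 0 0" --pt "0 0 0 0 0 0" --pt "0 0 0 0 0 0" --pt "0 0 0 0 0 0" --grip 0.045

```text
t: 12.98
position: [0.659, -0.1247, 0.2882]
tool_rot: [-0.001, 0.797, 0.604, -0.001]
wrist_force: [0.0, -0.3, -2.1]
finger_gap: 0.0564
```

```bash
python3 -c "
from h import *
fs=[]
for i in range(8):
    cam('top'); fs.append(telemetry.get_obs()['wrist_force'][2])
print(np.array(fs).round(2),np.mean(fs))
st([.5548,.0876,.30])"
```

```text
[-2.03 -2.33 -1.89 -2.82 -2.5  -1.   -2.32 -2.48] -2.1713987887763357
t 13.38 pos [ 0.6597 -0.1249  0.2903] jawang -15.7 tilt [ 1.e-04  0.e+00 -1.e+00] F [-0.35 -0.35 -2.48] gap 0.0563 q [-0.37  0.38  1.22  0.    1.55 -0.09]
tool shift [ 0.1762 -0.1585 -0.0097]
```

This one weighs about 2.2 N (200 g), so the last tin is the 300 g one. Before choosing where this goes, I measure the fork height more carefully from the gold mask, using both cameras.

Run:
```python
from h import *
C=np.array([.5805,.179]);ya=-.2743
R2=np.array([[np.cos(ya),-np.sin(ya)],[np.sin(ya),np.cos(ya)]])
c=cam("top"); s=cam("scene")
def gold(im): 
    h=cv2.cvtColor(im,cv2.COLOR_RGB2HSV); return ((h[...,0]>14)&(h[...,0]<28)&(h[...,1]>130)&(h[...,2]>110)).astype(np.uint8)
g=gold(c["color"]); g[:155]=0;g[:,:150]=0; g[190:]=0; g[:,192:]=0
v,u=np.nonzero(g); P=onz(c,np.c_[u,v],.137); L=(P[:,:2]-C)@R2
print("top gold", np.c_[u,v,(L*1000).round()].astype(int).tolist())
print("post top local",((onz(c,[np.array([80,143])/4.5+[145,140]],.248)[0,:2]-C)@R2).round(4))
g=gold(s["color"]); g[:245]=0;g[285:]=0;g[:,:380]=0;g[:,415:]=0
for r in range(252,284): 
    print(r,"".join(".#"[k] for k in g[r,382:414]))
W=lambda x,y,z:[*(C+R2@[x,y]),z]
for z in(.120,.137,.155): print(z,[proj(s,[W(.026,y,z)])[0].round(1).tolist() for y in(.17,.196,.22)])
print("pan corner",[(z,proj(s,[W(.075,.145,z)])[0].round(1).tolist(),proj(s,[W(.075,-.145,z)])[0].round(1).tolist()) for z in(.165,.17,.175,.18,.185)])
im=s["color"]; save("fork5",cv2.resize(im[228:282,368:418],None,fx=14,fy=11,interpolation=cv2.INTER_NEAREST),1)
```

```text
top gold [[168, 163, 27, 226], [164, 180, -22, 221], [165, 180, -21, 219], [166, 180, -20, 216], [167, 180, -19, 213], [168, 180, -19, 211]]
post top local [-0.0035  0.1901]
252 ................................
253 ................................
254 ................................
255 ................................
256 ................................
257 ................................
258 ......####......................
259 .......####..............###....
260 .......####...........######....
261 ........####........########....
262 ........########.###########....
263 ......#####################.....
264 ......####..###############.....
265 .......###..###############.....
266 ........###..##############.....
267 .........##################.....
268 ..........#################.....
269 ..........################......
270 ...........############.........
271 ............#########...........
272 .............#####..............
273 ..............###...............
274 ...............##...............
275 ................................
276 ................................
277 ................................
278 ................................
279 ................................
280 ................................
281 ................................
282 ................................
283 ................................
0.12 [[385.2, 261.9], [390.0, 267.3], [394.4, 272.3]]
0.137 [[385.7, 257.8], [390.5, 263.2], [395.0, 268.2]]
0.155 [[386.3, 253.4], [391.1, 258.7], [395.7, 263.7]]
pan corner [(0.165, [368.3, 251.0], [322.9, 199.2]), (0.17, [368.4, 249.7], [322.9, 198.1]), (0.175, [368.5, 248.5], [323.0, 196.9]), (0.18, [368.6, 247.2], [323.0, 195.7]), (0.185, [368.7, 245.9], [323.0, 194.4])]
```

View pics/fork5.png

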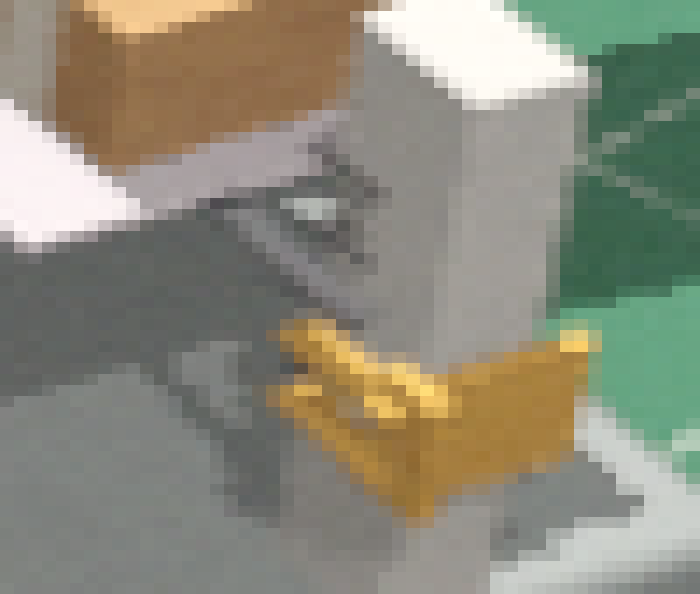

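The prong gap's middle and the pointer differ by about 10 px, at 0.289 px/mm along that line. That leaves about 34 mm of sink, which matches the 300 g tin (33 mm) added to the 100 g tin already on. The 200 g tin goes back to its place.

servo_tool --pt "0 0 0.06 0 0 0" --pt "0 0 0.06 0 0 0" --pt "0 0 0.06 0 0 0" --pt "0 0 0.04 0 0 0" --pt "0 0 0.02 0 0 0" --pt "0 0 0.008 0 0 0" --pt "0 0 0.005 0 0 0" --pt "0 0 0.0015 0 0 0" --pt "0 0 0 0 0 0" --pt "0 0 0 0 0 0"

```text
t: 14.72
position: [0.6603, -0.1251, 0.0369]
tool_rot: [0.001, 0.797, 0.604, 0.0]
wrist_force: [0.7, 0.1, 0.1]
finger_gap: 0.0561
```

servo_tool --pt "0 0 0 0 0 0" --pt "0 0 0 0 0 0" --pt "0 0 0 0 0 0" --pt "0 0 0 0 0 0" --pt "0 0 -0.01 0 0 0" --pt "0 0 -0.04 0 0 0" --pt "0 0 -0.06 0 0 0" --pt "0 0 -0.06 0 0 0" --pt "0 0 0 0 0 0.1667" --pt "0 0 0 0 0 0.1667" --pt "0 0 0 0 0 0.1667" --pt "0 0 0 0 0 0.1667" --pt "0 0 0 0 0 0.1667" --pt "0 0 0 0 0 0.1667" --pt "0 0 0 0 0 0.08" --pt "0 0 0 0 0 0" --grip 0.085

```text
t: 16.73
position: [0.6598, -0.1249, 0.2066]
tool_rot: [0.0, 0.994, 0.109, 0.0]
wrist_force: [0.7, 0.5, 0.2]
finger_gap: 0.0853
```

```bash
python3 -c "
from h import *
st([.452,-.309,.20])"
```

```text
t 16.73 pos [ 0.6598 -0.1249  0.2066] jawang -77.5 tilt [ 8.e-04 -2.e-04 -1.e+00] F [0.66 0.52 0.17] gap 0.0853 q [-0.37  0.42  1.33  0.    1.39  0.99]
tool shift [-0.2426  0.1349  0.0064]
```

servo_tool --pt "-0.0485 0.027 0 0 0 0" --pt "-0.0485 0.027 0 0 0 0" --pt "-0.0485 0.027 0 0 0 0" --pt "-0.0485 0.027 0 0 0 0" --pt "-0.0485 0.027 0 0 0 0" --pt "0 0 0 0 0 0" --pt "0 0 0 0 0 0"

```text
t: 17.6
position: [0.4521, -0.3088, 0.2062]
tool_rot: [0.0, 0.994, 0.108, 0.0]
wrist_force: [0.3, 0.5, -0.0]
finger_gap: 0.0848
```

```bash
python3 -c "
from h import *
st([.452,-.309,.037])
save('w2',cam('wrist')['color'])"
```

```text
t 17.6 pos [ 0.4521 -0.3088  0.2062] jawang -77.6 tilt [ 8.e-04 -2.e-04 -1.e+00] F [ 0.27  0.53 -0.01] gap 0.0848 q [-0.82  0.11  1.7   0.    1.33  0.53]
tool shift [-2.000e-04  1.000e-04  1.692e-01]
```

View pics/w2.png

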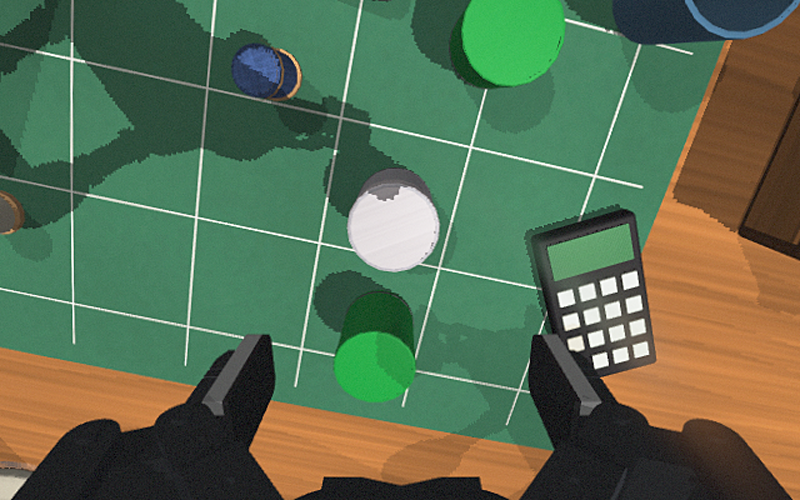

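The tin is at (394,226) and the finger midline at column 401, so I correct by -4 mm in tool y. The calculator is low and clear of the fingers.

servo_tool --pt "0 -0.004 0.05 0 0 0" --pt "0 0 0.06 0 0 0" --pt "0 0 0.04 0 0 0" --pt "0 0 0.019 0 0 0" --pt "0 0 0 0 0 0" --pt "0 0 0 0 0 0"

```text
t: 18.4
position: [0.4525, -0.306, 0.0389]
tool_rot: [0.002, 0.994, 0.108, 0.001]
wrist_force: [-0.8, 0.2, 0.7]
finger_gap: 0.085
```

servo_tool --pt "0 0 0 0 0 0" --pt "0 0 0 0 0 0" --pt "0 0 0 0 0 0" --pt "0 0 0 0 0 0" --pt "0 0 0 0 0 0" --pt "0 0 -0.01 0 0 0" --pt "0 0 -0.03 0 0 0" --pt "0 0 -0.05 0 0 0" --pt "0 0 -0.06 0 0 0" --pt "0 0 -0.06 0 0 0" --pt "0 0 -0.05 0 0 0" --pt "0 0 0 0 0 -0.1667" --pt "0 0 0 0 0 -0.1667" --pt "0 0 0 0 0 -0.1667" --pt "0 0 0 0 0 -0.1667" --pt "0 0 0 0 0 -0.1667" --pt "0 0 0 0 0 -0.1667" --pt "0 0 0 0 0 -0.08" --pt "0 0 0 0 0 0" --pt "0 0 0 0 0 0" --grip 0.045

```text
t: 20.9
position: [0.4508, -0.3049, 0.2968]
tool_rot: [-0.0, 0.797, 0.603, -0.0]
wrist_force: [-0.3, -0.3, -3.3]
finger_gap: 0.0569
```

```bash
python3 -c "
from h import *
fs=[]
for i in range(6):
    cam('top'); fs.append(telemetry.get_obs()['wrist_force'][2])
print(np.mean(fs))
st([.5548,.0876,.30])"
```

```text
-3.0599257494882615
t 21.2 pos [ 0.451  -0.3049  0.2968] jawang -15.7 tilt [-0.  0. -1.] F [-0.36 -0.18 -3.  ] gap 0.0571 q [-0.82  0.04  1.59  0.    1.51 -0.54]
tool shift [ 0.406  -0.0064 -0.0032]
```

It weighs 3.06 N, so it is the 300 g tin. I carry it to pan y = -95 mm and ease it down until the pan bears it.

servo_tool --pt "0.05 -0.001 0 0 0 0" --pt "0.051 -0.001 0 0 0 0" --pt "0.051 -0.001 0 0 0 0" --pt "0.051 -0.001 0 0 0 0" --pt "0.051 -0.001 0 0 0 0" --pt "0.051 -0.001 0 0 0 0" --pt "0.051 -0.0004 0 0 0 0" --pt "0.05 0 0 0 0 0" --pt "0 0 0 0 0 0" --pt "0 0 0.03 0 0 0" --pt "0 0 0.03 0 0 0" --pt "0 0 0.014 0 0 0" --pt "0 0 0.005 0 0 0" --pt "0 0 0.005 0 0 0" --pt "0 0 0.005 0 0 0" --pt "0 0 0.005 0 0 0" --pt "0 0 0.005 0 0 0" --pt "0 0 0.005 0 0 0" --pt "0 0 0.005 0 0 0" --pt "0 0 0.005 0 0 0"

```text
t: 23.7
position: [0.5552, 0.0876, 0.1829]
tool_rot: [0.0, 0.797, 0.604, 0.0]
wrist_force: [2.3, -0.3, -0.8]
finger_gap: 0.0561
```

servo_tool --pt "0 0 0.004 0 0 0" --pt "0 0 0.002 0 0 0" --pt "0 0 0 0 0 0" --pt "0 0 0 0 0 0" --pt "0 0 0 0 0 0"

```text
t: 24.32
position: [0.5547, 0.0877, 0.177]
tool_rot: [0.0, 0.797, 0.604, 0.0]
wrist_force: [1.5, -0.8, -0.4]
finger_gap: 0.0564
```

```bash
python3 -c "
from h import *
fs=[]
for i in range(5):
    cam('top'); fs.append(telemetry.get_obs()['wrist_force'][2])
print(np.mean(fs))
st()"
```

```text
-0.13782856941481478
t 24.57 pos [0.5547 0.0876 0.1768] jawang -15.7 tilt [-0.  0. -1.] F [ 0.18 -0.38  0.09] gap 0.0567 q [-0.06  0.17  1.69  0.    1.28  0.22]
```

servo_tool --pt "0 0 0 0 0 0" --pt "0 0 0 0 0 0" --pt "0 0 0 0 0 0" --pt "0 0 0 0 0 0" --pt "0 0 -0.01 0 0 0" --pt "0 0 -0.03 0 0 0" --pt "0 0 -0.05 0 0 0" --pt "0 0 -0.04 0 0 0" --pt "-0.06 0 0 0 0 0" --pt "-0.06 0 0 0 0 0" --pt "-0.06 0 0 0 0 0" --pt "-0.06 0 0 0 0 0" --pt "0 0 0 0 0 0" --pt "0 0 0 0 0 0" --pt "0 0 0 0 0 0" --grip 0.085

```text
t: 26.45
position: [0.4902, -0.1421, 0.3071]
tool_rot: [0.0, 0.796, 0.605, 0.0]
wrist_force: [0.4, 0.2, -0.3]
finger_gap: 0.0851
```

```bash
python3 -c "
from h import *
st()
im=cam('scene')['color']; t=cam('top')['color']
a=cv2.resize(im[235:285,368:424],None,fx=10,fy=10,interpolation=cv2.INTER_CUBIC)
b=cv2.resize(im[150:300,200:440],(560,350)); save('fin',np.vstack([a[:240*1][:0],a,b])[:850],.69)
save('top2',t)"
```

```text
t 26.45 pos [ 0.4902 -0.1421  0.3071] jawang -15.6 tilt [ 4.e-04  2.e-04 -1.e+00] F [ 0.36  0.18 -0.26] gap 0.0851 q [-0.52 -0.05  1.67  0.    1.53 -0.25]
```

View pics/fin.png

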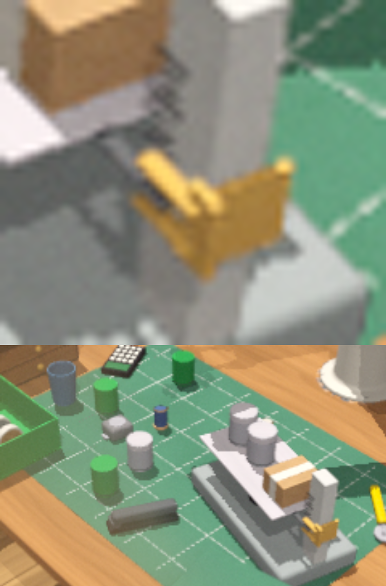

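View pics/top2.png

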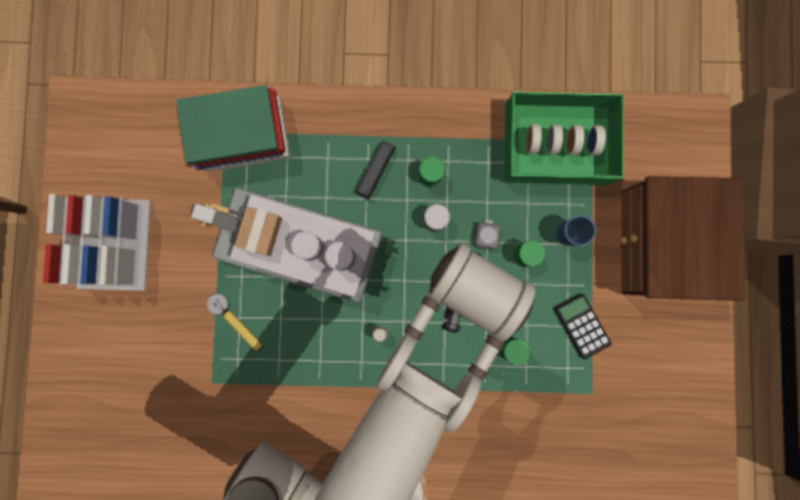

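The final picture shows the pointer running in under the upper prong and between the prongs. The top picture shows both tins and the carton on the pan and the other things in place. One numeric check of the gap remains.

Run:
```python
from h import *
im=cam("scene")["color"].astype(int)
for r in range(252,276): print(r," ".join("####" if (p[0]-p[2]>60) else "%3d%s"%(p.sum()//3,"p" if p[2]>p[1]+2 else " ") for p in im[r,382:402]))
```

```text
252 161  156  161  160  149  132p 102   97  108  113  117  115  117  137  136  136  137  146  152  156 
253 152  117  112  106   92   93   96   95   92  112  119  124  134  135  135  133  134  144  155  155 
254  76   84  101  106   95   96   89   81   86   91  112  129  134  135  136  137  133  147  155  154 
255  95  120  129p 120  100   95   96   88   82   85   87  118  134  134  133  135  134  150  155  153 
256  89   97  118  129  119  103  103  125  124  104  120  132  133  136  136  134  136  146  155  153 
257  95   87  105  126  129  119  #### #### #### #### 107  121  131  135  132  136  139  148  152  153 
258  93   92   93  109  126  135  #### #### #### #### #### 127  136  134  135  133  140  150  153  153 
259  94   97   96   89  108  120  #### #### #### #### #### #### 137  132  134  133  144  153  151  151 
260  94   97   97   96   88  103  115  #### #### #### #### #### #### 146  150  142  147  151  150  150 
261  97   99   97   96   93   93   86   81  #### #### #### #### #### #### #### #### 149  148  138  ####
262 101  114  113   96   96   94   93   87   79  #### #### #
[... 694 characters left out ...]
6   97  107  118  120  114  #### #### #### #### #### #### #### #### #### ####
270 115   99   97   95   98   97  110  121  117  118  113  #### #### #### #### #### #### #### #### ####
271 125  112   96   97   94   97  111  122  118  119  115  #### #### #### #### #### #### #### #### ####
272 126  115  103   96   97   96  109  118  121  119  122  111  #### #### #### #### #### #### #### 125 
273 125  127  111   94   97  100  110  115  118  119  123  120  116  108  #### #### #### 117  129  135 
274 127  126  115  104  100  100  112  120  119  120  119  119  121  116  111  #### #### 134  145  144 
275 128  126  128  128  116  109  117  118  119  119  118  120  120  122  123  124  129  142  146  146
```

```bash
python3 -c "
from h import *
print(job.finish_job())"
```

```text
the job is handed in; nothing more can be done
None
```

I set the 100 g and 300 g tins upright on the pan beside the carton, and the pointer came to rest between the fork's prongs. I handed the job in just after 26.5 s on the robot's clock; it gave no verdict.

- **Tins:** I weighed each one by lifting it, at about 1.1, 2.2 and 3.1 N. The 200 g tin was not needed and stands upright again where it was. I lowered the two used tins until the wrist force was near zero before letting go.
- **Pointer:** In the last scene picture, the line of the pointer runs on to row 261.1 at the prong tips. The middle of the gap there is row 261.3. The pan corner dropped 7.9 px with the 300 g tin, where about 8.0 px was expected.
- **Other things:** The last top picture shows the carton and both tins on the pan. The bystanders and green look-alikes it shows were in place; the arm hid spool_1, but the scene picture shows it upright and apparently in place. The gripper was clear of everything.
- **Disagreement:** My first rough estimates of the sink still needed ranged from 40 to 53 mm, leaving 400 g or 500 g in doubt. A corrected calculation, allowing for the view's slant, gave 400 g. Other checks put the pointer up to 2.8 mm off centre, inside the 8 mm allowed. The scene camera resolves only about 0.25 px/mm there, so centring is known to about 3–4 mm.

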